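# Sweep the hole-saw plugs into the scrap tray

## Robot

A 7-joint arm with a two-finger parallel gripper is mounted at the origin on the work surface. World frame = base frame: x ahead of the robot, y to its left, z up, the work surface at z = 0. Lengths are in m, angles in degrees, forces in N, time in s.
With the tool pointing down it reaches from about 0.425 to 0.875 m from the base axis. Payload 4.7 kg.
Tool frame: the origin (TCP) lies midway between the tips of the shut fingers; the grasp point (between the pads) lies 19 mm behind it; z points along the fingers, x is the direction in which the jaws open and shut, and the axes are right-handed (so a half turn about z gives the same grasp; the last joint's range is limited). The gripper opens to 87 mm and grips with 3 to 60 N. Pads are 19 mm wide; open, the fingers measure 117 mm over their backs; the gripper's body (75 mm by 190 mm) begins 51 mm behind the grasp point.
Start: joints at [67.328, 18.392, -4.016, 83.108, 1.295, 78.541, -3.26], TCP at [0.259, -0.596, 0.223] pointing down, gripper open.
Joint ranges: [-163.93, 163.93], [-17.29, 119.83], [-79.2, 71.16], [3.27, 140.29], [-89.18, 269.18], [5.43, 117.66], [-154.24, 154.24]. Speed limits (degrees/s): [147.25, 147.25, 180, 180, 180, 180, 180].

## Interface

Orientations are given as [roll, pitch, yaw] about the fixed x, y, z axes, in that order (R = Rz(yaw) Ry(pitch) Rx(roll)).
In Python, from cell import telemetry, optics, env gives the robot as it stands.
- The arm moves only by the tool arm_command, never from a script. Its arguments are lists of equal length, an entry for each row: "translation": the shift along the tool's x, y, z in cm, a list of three; "twist": the turn about the tool's z in degrees. In form: {"translation": [[x, y, z], ...], "twist": [twist, ...]}. A call has 1 to 10 rows; each row shifts and turns the pose as measured when the row begins, along the tool's axes as they then stand; what a row does not reach is not made up. A row lasts 1/8 s, in which the tool goes at most 62.5 mm and 10.7 degrees, less where a joint would pass 70% of its speed; a pose out of reach is approached as far as the arm can. A call is refused whole if a number of a shift passes 6.25 or a number of a turn 10.7, either way. A call with a gripper value outside its range is refused whole. "grip" is the opening in per cent of the stroke, from 0 (shut) to 100 (fully open), set as the call begins (left out, the last holds). The fingers move at their own pace and stop on an object; "force" is the grip in N (left out, the last holds). Time passes only in rows, so rows that do not move let the fingers close. It gives the time, the measured TCP pose, the force and the opening at its end, in the units of the state.
- telemetry.get_obs(): the state, without advancing time (a new reading comes with each control period).
- optics.read_camera(name): name is "side" or "top"; returns a dict with "img" (420x560x3 uint8, blue, green, red), "fx", "fy", "cx", "cy" (pixels), "extrinsics" (4x4, takes a point from camera to world coordinates). Camera axes: x right, y up, looking along -z (the intrinsics and any distortion apply to the point x, -y, -z); pixel columns grow to the right and rows downward; lengths in m; the calibration is good to about 2 mm. A picture is of the moment at which its call begins. There is no depth.
- env.sign_off(): hands the job in, once; it reports no verdict.
The state is a dict: "time_s": time; "qpos": joint angles; "joint_velocities": joint speeds; "effort": joint torques, N m; "tool_pos": TCP position; "tool_rot": TCP orientation; "force": force on the tool from outside, world axes, zero at the start; "wrist_torque": the same for the moment, N m; "grip_width": finger opening in m.
Only numpy, scipy, OpenCV 4.12 (cv2) and the standard library are available. Lean on these libraries where they do the work, as an engineer would, in place of code of your own. Each camera call takes 0.05 s, during which the arm holds its last target. There are 200 camera calls.

## Task

Sweep the three round wooden plugs along the bench top into the blue scrap tray, so that each lies flat and wholly inside, with nothing sticking out of the tray's mouth. Only push them with the fingers: do not lift them or tip them up. Leave the glue bottle, the screw carton and the screwdriver where they are.

Things in the scene. Friction and masses are not known exactly. Their poses are not given: they have to be found in the camera images.
- tray: Blue three-sided tray fixed to the bench, to the robot's left. Its thin dark grey floor is flush with the bench (no step). Inside 150 mm deep (x), 240 mm wide (y); walls 8 mm thick, 30 mm high. Origin: middle of the inner floor, at bench height. x points from the open mouth (x = -75 mm, facing the robot's right) to the back wall (inner face x = +75 mm); side walls' inner faces y = -120 and +120 mm; z up.
- plug_small: Loose pale wooden disc from a hole saw, lying flat on the bench: 32 mm diameter, 18 mm high, about 12 g. Origin: centre of its underside; z is up.
- plug_medium: Loose pale wooden disc from a hole saw, lying flat on the bench: 38 mm diameter, 18 mm high, about 16 g. Origin: centre of its underside; z is up.
- plug_large: Loose pale wooden disc from a hole saw, lying flat on the bench: 44 mm diameter, 18 mm high, about 22 g. Origin: centre of its underside; z is up.
- glue: Bystander: white glue bottle with a red cap, standing, 56 mm diameter, 130 mm high. Origin: centre of its underside.
- carton: Bystander: white and yellow carton of screws, 60 x 90 x 55 mm (x, y, z). Origin: centre of its underside.
- screwdriver: Bystander: screwdriver with a red handle, lying, 190 mm long along its x axis (handle to -x), 26 mm thick. Origin: near its middle, at its underside.
There are look-alikes about, which are no part of the job. What is shaped like the plug_small but pink or purple is not meant. What is shaped like the plug_large but orange or red is not meant.

How it is judged (in metres and radians):
At the end, for the whole second after the job is handed in: All three plugs lie flat (underside within 5 mm of the bench) and at rest in the tray, none reaching more than 2 mm out past the line of its mouth (x of plug_small in the frame of tray between -0.061 and 0.075 m and y of plug_small in the frame of tray between -0.12 and 0.12 m and height (world z) of each of plug_small, plug_medium, plug_large below 0.005 m and linear speed of each of plug_small, plug_medium, plug_large below 0.02 m/s and x of plug_medium in the frame of tray between -0.058 and 0.075 m and y of plug_medium in the frame of tray between -0.12 and 0.12 m and x of plug_large in the frame of tray between -0.055 and 0.075 m and y of plug_large in the frame of tray between -0.12 and 0.12 m); the robot touches nothing.
It fails at once if a plug lifted or tipped up (underside centre more than 10 mm above the bench) (height (world z) of any of plug_small, plug_medium, plug_large above 0.01 m).
It fails at once if the glue was disturbed (moved more than 15 mm) (distance of glue from where it was at the start of the episode above 0.015 m).
It fails at once if the carton was disturbed (moved more than 15 mm) (distance of carton from where it was at the start of the episode above 0.015 m).
It fails at once if the screwdriver was disturbed (moved more than 15 mm) (distance of screwdriver from where it was at the start of the episode above 0.015 m).
It also fails if it takes over 67 s, if anything falls off the work surface, if the arm or the gripper's body presses on something with over 40 N, if the wrist force passes 120 N, or if a joint passes its speed limit or range.

## Working session

There is one attempt and no reset: what is moved stays moved. The work goes in short steps, Python scripts to look and compute and a tool call to move; the robot and the scene stay as the last step left them, time stands still between calls to the robot, and variables do not carry over. Pictures are saved under pics/ and viewed, about 8 in all and at most 12, crops included, and the job is handed in when it is done.

Besides the shell and the picture viewer there is one more tool, called after "Emit:" as name([rows], argument=value, ...), one row to a line, values as JSON. arm_command: Moves the arm, as the interface text tells. Its arguments: {"type":"object","properties":{"translation":{"type":"array","items":{"type":"array","items":{"type":"number"}}},"twist":{"type":"array","items":{"type":"number"}},"grip":{"type":"number"},"force":{"type":"number"}},"required":["translation","twist"]}

```bash
ls; mkdir -p pics
python3 - <<'E'
from cell import telemetry, optics, env
import cv2
print(telemetry.get_obs())
for n in("top","side"):
    c=optics.read_camera(n);print(n,c["fx"],c["fy"],c["cx"],c["cy"],c["extrinsics"],[k for k in c])
    cv2.imwrite(f"pics/{n}0.png",c["img"])
E
```

```text
pics
{'time_s': 0.0, 'qpos': array([67.32888483, 18.43959984, -4.01589393, 83.17462041,  1.29507354,
       78.54062391, -3.25814414]), 'joint_velocities': array([-0.0587239 ,  0.03555595,  0.04561815,  0.0885813 , -0.01003784,
       -0.05759333,  0.11526981]), 'effort': array([ 1.20704331e-04, -4.91294146e+01, -4.03523566e-01, -3.12523019e+01,
       -6.39109151e-02,  4.36474197e-02,  1.59571709e-04]), 'tool_pos': array([ 0.2587049 , -0.59569711,  0.22145791]), 'tool_rot': array([ 1.79994315e+02,  1.09595723e-01, -6.65169323e+01]), 'force': array([ 0.5276052 , -0.46171781, -0.13128842]), 'wrist_torque': array([-0.02388626,  0.01957107,  0.02569111]), 'grip_width': 0.08703041137697183}
top 458.9660968222867 458.9660968222867 281.49653224496876 208.10354152156165 [[ 0.01481804  0.98675674 -0.1615288   0.40906794]
 [-0.99980259  0.01676071  0.01067075 -0.04332952]
 [ 0.01323677  0.16133879  0.98681031  1.14060313]
 [ 0.          0.          0.          1.        ]] ['img', 'fx', 'fy', 'cx', 'cy', 'extrinsics']
side 438.7693247311488 438.7693247311488 284.696100338863 207.78041598476713 [[ 0.80019425  0.40448955 -0.44280624  0.20334266]
 [-0.59968858  0.54939061 -0.58184497 -0.543988  ]
 [ 0.00792338  0.73113484  0.68218697  0.62384619]
 [ 0.          0.          0.          1.        ]] ['img', 'fx', 'fy', 'cx', 'cy', 'extrinsics']
```

View pics/top0.png

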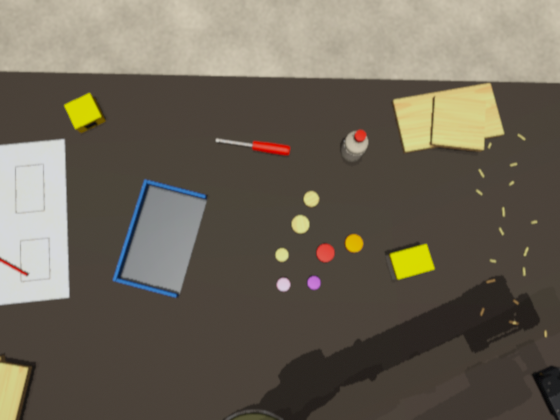

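View pics/side0.png

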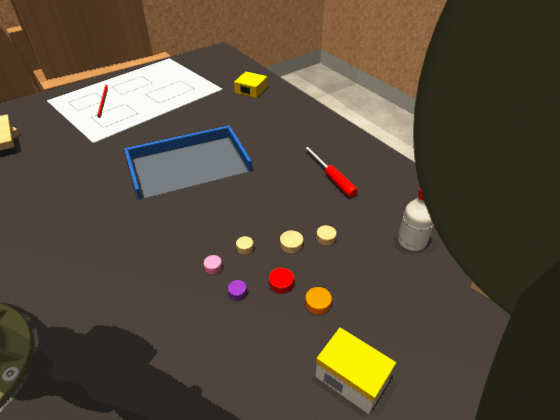

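The top view shows three pale discs at (312,199), (300,224) and (282,255), which are the plugs. The look-alikes are red (326,253), orange (354,243), pink (284,285) and purple (314,283). The tray is at about (160,240) with its mouth to the right. I'll measure these and enlarge the plugs to confirm.

```bash
cat > h.py <<'E'
from cell import telemetry, optics, env
import cv2, numpy as np
def pt(c,u,v,z):
    d=np.array([(u-c["cx"])/c["fx"],-(v-c["cy"])/c["fy"],-1.])
    E=c["extrinsics"];d=E[:3,:3]@d;o=E[:3,3]
    return o+d*(z-o[2])/d[2]
def blobs(c,lo,hi,box,z,amin=30):
    hsv=cv2.cvtColor(c["img"],cv2.COLOR_BGR2HSV)
    m=cv2.inRange(hsv,np.array(lo),np.array(hi))
    x0,y0,x1,y1=box;k=np.zeros_like(m);k[y0:y1,x0:x1]=m[y0:y1,x0:x1]
    n,l,s,ce=cv2.connectedComponentsWithStats(k)
    r=[]
    for i in range(1,n):
        if s[i,4]>amin:
            p=pt(c,*ce[i],z); h=(c["extrinsics"][2,3]-z)/c["fx"]
            r.append((ce[i].round(1),p[:2].round(4),s[i,4],round(2*np.sqrt(s[i,4]/np.pi)*h*1000,1)))
    return r
def tf(p,T,yaw):
    d=np.array(p[:2])-T;c,s=np.cos(yaw),np.sin(yaw)
    return np.array([c*d[0]+s*d[1],-s*d[0]+c*d[1]])
E
python3 - <<'E'
from h import *
c=optics.read_camera("top")
for r in blobs(c,(15,40,60),(40,255,255),(220,170,450,300),.018): print("Y",*r)
for r in blobs(c,(0,60,60),(14,255,255),(220,120,450,300),.018): print("R",*r)
for r in blobs(c,(120,20,60),(179,255,255),(220,120,450,300),.018): print("P",*r)
hsv=cv2.cvtColor(c["img"],cv2.COLOR_BGR2HSV)
m=cv2.inRange(hsv,np.array((100,150,60)),np.array((125,255,255)));m[:,:100]=0;m[:,230:]=0
ct=max(cv2.findContours(m,0,2)[0],key=cv2.contourArea)
q=cv2.minAreaRect(ct)
for u,v in cv2.boxPoints(q): print((round(u),round(v)),pt(c,u,v,.03).round(4),pt(c,u,v,0).round(4))
for u,v in [(216,141),(290,150),(354,156),(389,247),(430,244),(435,268),(394,279)]: print(u,v,pt(c,u,v,.0).round(3))
a=c["img"][170:310,100:400];cv2.imwrite("pics/crop.png",cv2.resize(a,None,fx=2.6,fy=2.6,interpolation=2))
E
```

```text
Y [331.3 232.3] [ 0.5345 -0.1789] 27656 459.0
R [360.  134.8] [ 0.7856 -0.2529] 165 35.5
R [271.  147.6] [ 0.7476 -0.0266] 536 63.9
R [325.  252.5] [ 0.4847 -0.1633] 365 52.7
P [313.6 282.4] [ 0.4122 -0.1357] 199 38.9
P [283.1 283. ] [ 0.4097 -0.062 ] 130 31.5
(112, 280) [0.4104 0.3444 0.03  ] [0.4105 0.3549 0.    ]
(142, 177) [0.6639 0.2904 0.03  ] [0.6708 0.2994 0.    ]
(206, 195) [0.6209 0.1316 0.03  ] [0.6267 0.1363 0.    ]
(176, 298) [0.3701 0.1912 0.03  ] [0.3691 0.1975 0.    ]
216 141 [0.768 0.116 0.   ]
290 150 [ 0.748 -0.075  0.   ]
354 156 [ 0.735 -0.24   0.   ]
389 247 [ 0.502 -0.325  0.   ]
430 244 [ 0.511 -0.428  0.   ]
435 268 [ 0.452 -0.438  0.   ]
394 279 [ 0.423 -0.336  0.   ]
```

View pics/crop.png

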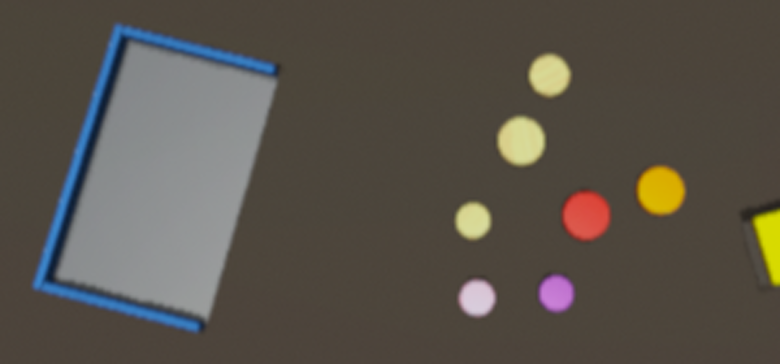

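The crop confirms it. The pale wood discs are medium at crop (549,75), large at (521,141) and small at (473,220). The pink, purple, red and orange discs are the decoys. Next I'll work out positions and push lines.

```bash
cat >> h.py <<'E'
T=np.array([.515,.236]);YAW=np.radians(76)
BOX=(100,170,325,270)
def pale(c):
    hsv=cv2.cvtColor(c["img"],cv2.COLOR_BGR2HSV)
    m=cv2.inRange(hsv,np.array((22,60,130)),np.array((34,200,255)))
    x0,y0,x1,y1=BOX;k=np.zeros_like(m);k[y0:y1,x0:x1]=m[y0:y1,x0:x1]
    n,l,s,ce=cv2.connectedComponentsWithStats(k);r=[]
    for i in range(1,n):
        if s[i,4]>60:
            p=pt(c,*ce[i],.018)[:2];r.append((round(2*np.sqrt(s[i,4]/np.pi)*1130/c["fx"],1),ce[i].round(),p.round(4),tf(p,T,YAW).round(3)))
    return sorted(r,key=lambda a:a[0])
E
python3 - <<'E'
from h import *
c=optics.read_camera("top")
for r in pale(c): print(*r)
hsv=cv2.cvtColor(c["img"],cv2.COLOR_BGR2HSV)
print([hsv[v,u] for u,v in((311,199),(300,224),(282,255),(325,253),(250,240))])
s=optics.read_camera("side")
print("side",[pt(s,u,v,.018)[:2].round(3) for u,v in ((326,232),(291,238),(245,242))],"glue base",pt(s,415,240,0)[:2].round(3))
for u,v in((206,195),(176,298)): print(tf(pt(c,u,v,.03),T,YAW).round(3))
E
```

```text
34.3 [282. 254.] [ 0.4784 -0.0572] [-0.293 -0.035]
39.4 [311. 198.] [ 0.6184 -0.128 ] [-0.328 -0.188]
46.1 [300. 224.] [ 0.5544 -0.1019] [-0.318 -0.12 ]
[array([ 28,  86, 216], dtype=uint8), array([ 30,  81, 217], dtype=uint8), array([ 30,  79, 217], dtype=uint8), array([  2, 176, 220], dtype=uint8), array([19, 54, 75], dtype=uint8)]
side [array([ 0.62 , -0.128]), array([ 0.556, -0.101]), array([ 0.481, -0.058])] glue base [ 0.757 -0.235]
[-0.077 -0.128]
[-0.078  0.129]
```

Emit:
arm_command([
  [0, 0, 0],
  [0, 0, 0],
  [0, 0, 0],
  [0, 0, 0],
  [0, 0, 0],
  [0, 0, 0],
  [0, 0, 0],
], twist=[-10.5, -10.5, -10.5, -10.5, -10.5, -10.5, -10.5], grip=28, force=20)

```text
time_s: 1.12
tool_pos: [0.2586, -0.5952, 0.2205]
tool_rot: [-179.8, 0.1, 8.8]
force: [0.4, 0.2, -0.0]
grip_width: 0.0275
```

```bash
cat >> h.py <<'E'
def go(x,y,z,yaw):
    o=telemetry.get_obs();p=o["tool_pos"];a=np.radians(o["tool_rot"][2]);d=np.array([x,y,z])-p
    print("t",round(o["time_s"],2),"pos",p.round(4),"yaw",o["tool_rot"][2].round(1),"grip",round(o["grip_width"],4))
    t=100*np.array([d[0]*np.cos(a)+d[1]*np.sin(a),d[0]*np.sin(a)-d[1]*np.cos(a),-d[2]])
    print("tool cm",t.round(2),"twist",round(-(yaw-o["tool_rot"][2]),1),"rows@5",np.abs(t).max()/5)
E
python3 -c "
from h import *
go(.5617,-.1615,.1,7)"
```

```text
t 1.12 pos [ 0.2586 -0.5952  0.2205] yaw 8.8 grip 0.0275
tool cm [ 36.59 -38.22  12.05] twist 1.8 rows@5 7.644928948413306
```

Emit:
arm_command([
  [4.05, -4.25, 0],
  [4.05, -4.25, 0],
  [4.05, -4.25, 0],
  [4.05, -4.25, 0],
  [4.05, -4.25, 0.5],
  [4.05, -4.25, 1],
  [4.05, -4.25, 1],
  [4.05, -4.25, 1],
  [4.05, -4.25, 1],
  [0, 0, 0],
], twist=[0, 0, 0, 0, 0, 0, 0, 0, 1.8, 0])

```text
time_s: 2.38
tool_pos: [0.5684, -0.1495, 0.174]
tool_rot: [-179.9, -0.1, 6.8]
force: [-0.6, 0.1, -0.1]
grip_width: 0.0246
```

```bash
python3 -c "
from h import *
go(.5617,-.1615,.006,7)"
```

```text
t 2.38 pos [ 0.5684 -0.1495  0.174 ] yaw 6.8 grip 0.0246
tool cm [-0.8   1.11 16.8 ] twist -0.2 rows@5 3.3592717692933647
```

Emit:
arm_command([
  [-0.8, 1.1, 3],
  [0, 0, 5],
  [0, 0, 4],
  [0, 0, 2],
  [0, 0, 1],
  [0, 0, 0],
], twist=[0, 0, 0, 0, 0, 0])

```text
time_s: 3.12
tool_pos: [0.5609, -0.1678, 0.021]
tool_rot: [179.8, -0.1, 6.6]
force: [-0.1, -0.6, -0.0]
grip_width: 0.0241
```

```bash
python3 -c "
from h import *
go(.5617,-.1615,.006,7)
c=optics.read_camera('top');[print(*r) for r in pale(c)]
cv2.imwrite('pics/a.png',cv2.resize(c['img'][150:310,100:400],None,fx=2.6,fy=2.6,interpolation=2))"
```

```text
t 3.12 pos [ 0.5609 -0.1678  0.021 ] yaw 6.6 grip 0.0241
tool cm [ 0.15 -0.62  1.5 ] twist -0.4 rows@5 0.2994339383688588
34.1 [281. 254.] [ 0.4783 -0.0571] [-0.293 -0.035]
41.5 [299. 224.] [ 0.5548 -0.098 ] [-0.315 -0.119]
```

View pics/a.png

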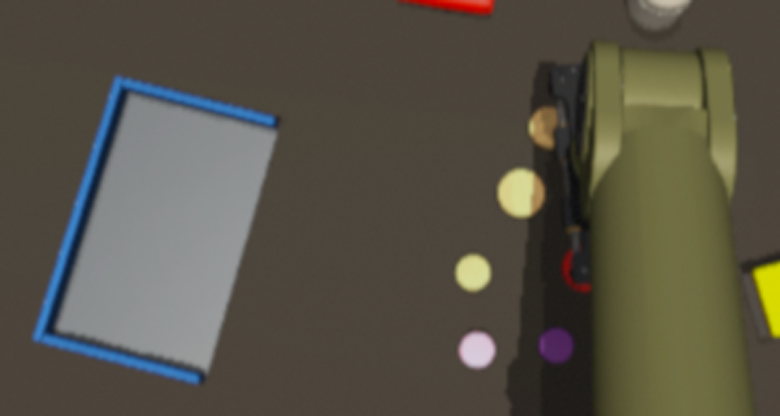

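The view shows the gripper behind the large plug at crop (521,192), with all the plugs untouched. I'll lower the last 15 mm and start the push.

Emit:
arm_command([
  [0.15, 0, 0.8],
  [0, 0, 0.5],
  [0, 0, 0],
  [0, -1, 0],
  [0, -1.5, 0],
  [0, -1.5, 0],
  [0, -1.5, 0],
  [0, -1.5, 0],
  [0, -1.5, 0],
  [0, 0, 0],
], twist=[0, 0, 0, 0, 0, 0, 0, 0, 0, 0])

```text
time_s: 4.42
tool_pos: [0.5548, -0.0755, 0.0105]
tool_rot: [179.6, -0.4, 6.8]
force: [0.5, 0.0, 0.4]
grip_width: 0.0243
```

```bash
python3 -c "
from h import *
go(.511,.254,.006,7)
c=optics.read_camera('top');[print(*r) for r in pale(c)]"
```

```text
t 4.42 pos [ 0.5548 -0.0755  0.0105] yaw 6.8 grip 0.0243
tool cm [ -0.46 -33.23   0.45] twist -0.2 rows@5 6.646608105340688
30.4 [320. 210.] [ 0.5908 -0.1517] [-0.358 -0.167]
36.3 [274. 217.] [ 0.5705 -0.0383] [-0.253 -0.12 ]
42.0 [294. 191.] [ 0.6372 -0.0872] [-0.284 -0.197]
```

```bash
python3 -c "
from h import *
c=optics.read_camera('top');s=optics.read_camera('side')
a=cv2.resize(c['img'][150:310,200:400],None,fx=2.4,fy=2.4,interpolation=2)
b=cv2.resize(s['img'][100:320,120:400],None,fx=1.7,fy=1.7,interpolation=2)
w=480;b=b[:,:w];a=a[:,:w]
cv2.imwrite('pics/b.png',cv2.resize(np.vstack([a,np.pad(b,((0,0),(0,w-b.shape[1]),(0,0)))]),None,fx=.75,fy=.75))"
```

```text
(no output)
```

View pics/b.png

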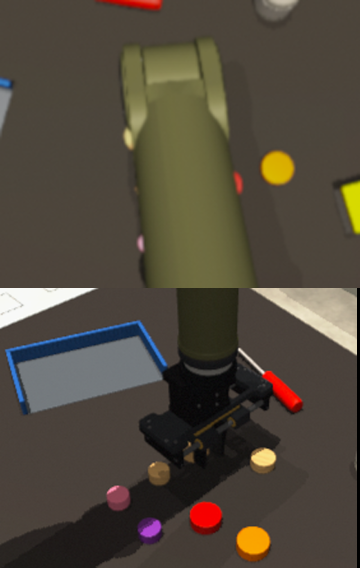

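Both views agree: the small and medium plugs have not moved, and the large plug's edge shows ahead of the gripper at about top pixel (270,226). I'll keep pushing.

Emit:
arm_command([
  [0, -1, 0.3],
  [0, -1.6, 0.2],
  [0, -1.8, 0],
  [0, -1.8, 0],
  [0, -1.8, 0],
  [0, -1.8, 0],
  [0, -1.8, 0],
  [0, -1.8, 0],
  [0, -1.8, 0],
  [0, -1.5, 0],
], twist=[0, 0, 0, 0, 0, 0, 0, 0, 0, 0])

```text
time_s: 5.82
tool_pos: [0.5342, 0.1001, 0.0042]
tool_rot: [179.6, -0.5, 6.6]
force: [0.2, -0.6, 0.2]
grip_width: 0.0247
```

```bash
python3 -c "
from h import *
go(.511,.254,.006,7)
c=optics.read_camera('top');[print(*r) for r in pale(c)]"
```

```text
t 5.83 pos [0.5342 0.1001 0.0042] yaw 6.6 grip 0.0247
tool cm [ -0.52 -15.56  -0.18] twist -0.4 rows@5 3.1111584190163546
30.8 [211. 212.] [0.5799 0.1177] [-0.099 -0.092]
31.7 [170. 232.] [0.5294 0.2168] [-0.015 -0.019]
34.1 [281. 254.] [ 0.4783 -0.0571] [-0.293 -0.035]
37.9 [184. 202.] [0.603 0.187] [-0.026 -0.097]
39.4 [311. 198.] [ 0.6184 -0.128 ] [-0.328 -0.188]
```

Emit:
arm_command([
  [-0.1, -1.2, 0],
  [-0.1, -1.8, 0],
  [-0.1, -1.8, -0.1],
  [-0.1, -1.8, -0.1],
  [0, -1.8, 0],
  [0, -1.8, 0],
  [0, -1.8, 0],
  [0, -1.5, 0],
  [0, -0.8, 0],
  [0, 0, 0],
], twist=[0, 0, 0, 0, 0, 0, 0, 0, 0, 0])

```text
time_s: 7.12
tool_pos: [0.5115, 0.25, 0.0052]
tool_rot: [179.6, -0.4, 6.6]
force: [-0.0, 0.1, -1.0]
grip_width: 0.0247
```

```bash
python3 -c "
from h import *
go(.511,.254,.006,7)
c=optics.read_camera('top');s=optics.read_camera('side')
a=cv2.resize(c['img'][150:310,100:300],None,fx=2,fy=2,interpolation=2)
b=cv2.resize(s['img'][80:280,100:300],None,fx=2,fy=2,interpolation=2)
cv2.imwrite('pics/c.png',np.vstack([a,b])[:600])"
```

```text
t 7.12 pos [0.5115 0.25   0.0052] yaw 6.6 grip 0.0247
tool cm [-0.01 -0.4  -0.08] twist -0.4 rows@5 0.08096822611773027
```

View pics/c.png

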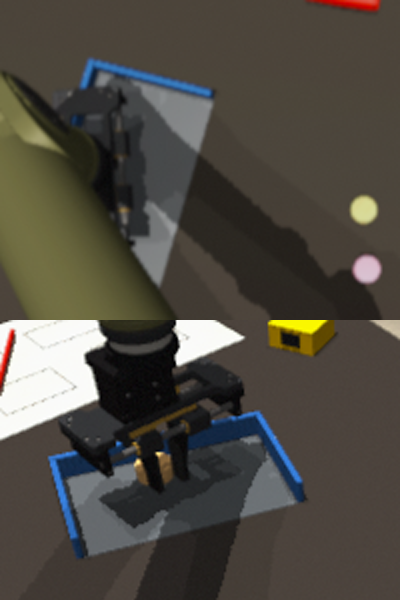

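The side view shows the large plug in the tray, just ahead of the fingers. I'll back off, rise and go to the small plug.

Emit:
arm_command([
  [0, 1.5, 0],
  [0, 2.5, 0],
  [0, 0.5, -4],
  [0, 0, -6],
  [0, 3, -2],
  [0, 6, 0],
  [0, 6, 0],
  [0, 6, 0],
  [0, 6, 0],
  [0, 2, 0],
], twist=[0, 0, 0, 0, 0, 0, 0, 0, 2.5, 0])

```text
time_s: 8.48
tool_pos: [0.5451, -0.1092, 0.133]
tool_rot: [179.1, -0.5, 3.1]
force: [0.3, 0.4, 0.9]
grip_width: 0.0242
```

```bash
python3 -c "
from h import *
go(.482,-.112,.1,4)"
```

```text
t 8.47 pos [ 0.5451 -0.1092  0.133 ] yaw 3.1 grip 0.0242
tool cm [-6.32 -0.06  3.3 ] twist -0.9 rows@5 1.2640905731257301
```

Emit:
arm_command([
  [-3.2, 0, 0],
  [-3.1, 0, 1],
  [0, 0, 2],
  [0, 0, 0],
  [0, 0, 0],
], twist=[0, -0.9, 0, 0, 0])

```text
time_s: 9.1
tool_pos: [0.477, -0.1248, 0.1024]
tool_rot: [178.9, -0.4, 3.0]
force: [0.4, 0.8, 0.6]
grip_width: 0.0242
```

```bash
python3 -c "
from h import *
go(.482,-.112,.006,4)
c=optics.read_camera('top');[print(*r) for r in pale(c)]"
```

```text
t 9.1 pos [ 0.477  -0.1248  0.1024] yaw 3.0 grip 0.0242
tool cm [ 0.57 -1.26  9.64] twist -1.0 rows@5 1.9283198593341286
34.3 [311. 197.] [ 0.6227 -0.1278] [-0.327 -0.193]
37.2 [319. 234.] [ 0.529  -0.1475] [-0.369 -0.106]
39.4 [301. 259.] [ 0.4686 -0.1056] [-0.343 -0.038]
45.1 [145. 240.] [0.5078 0.2775] [0.038 0.017]
```

Large is at tray (0.038, 0.017), as planned. I'll lower behind the small plug.

Emit:
arm_command([
  [0.55, -1.2, 1],
  [0, 0, 3],
  [0, 0, 3],
  [0, 0, 1.5],
  [0, 0, 0],
], twist=[0, 0, -1, 0, 0])

```text
time_s: 9.78
tool_pos: [0.487, -0.1097, 0.0157]
tool_rot: [178.9, -0.7, 4.2]
force: [0.1, 0.5, -0.6]
grip_width: 0.0243
```

```bash
python3 -c "
from h import *
go(.482,-.112,.006,4)
c=optics.read_camera('top');[print(*r) for r in pale(c)]"
```

```text
t 9.78 pos [ 0.487  -0.1097  0.0157] yaw 4.2 grip 0.0243
tool cm [-0.51  0.19  0.97] twist 0.2 rows@5 0.19480860876092676
31.6 [291. 255.] [ 0.4765 -0.0793] [-0.315 -0.039]
38.5 [311. 198.] [ 0.6192 -0.1281] [-0.328 -0.189]
39.0 [312. 233.] [ 0.5316 -0.1308] [-0.352 -0.105]
45.1 [145. 240.] [0.5079 0.2775] [0.039 0.017]
```

Emit:
arm_command([
  [-0.5, 0, 0.4],
  [0, 0, 0.4],
  [0, 0, 0],
  [0, -1, 0],
  [0, -1.5, 0],
  [0, -1.5, 0],
  [0, -1.6, 0],
  [0, -1.6, 0],
  [0, -1.6, 0],
  [0, -1.6, 0],
], twist=[0, 0, 0, 0, 0, 0, 0, 0, 0, 0])

```text
time_s: 11.08
tool_pos: [0.4767, 0.0007, 0.0087]
tool_rot: [178.8, -1.1, 4.2]
force: [-0.8, -1.3, -0.2]
grip_width: 0.0245
```

```bash
python3 -c "
from h import *
go(.456,.255,.006,4)
c=optics.read_camera('top');[print(*r) for r in pale(c)]
s=optics.read_camera('side');cv2.imwrite('pics/d.png',cv2.resize(s['img'][80:330,100:400],None,fx=1.6,fy=1.6))"
```

```text
t 11.07 pos [0.4767 0.0007 0.0087] yaw 4.2 grip 0.0245
tool cm [ -0.18 -25.51   0.27] twist 0.2 rows@5 5.102848229655038
25.3 [222. 265.] [0.4512 0.0871] [-0.16   0.026]
30.7 [267. 258.] [ 0.4688 -0.0224] [-0.262 -0.018]
37.3 [241. 240.] [0.511  0.0435] [-0.188 -0.043]
39.4 [311. 198.] [ 0.6184 -0.128 ] [-0.328 -0.188]
45.1 [145. 240.] [0.5078 0.2775] [0.038 0.017]
```

View pics/d.png

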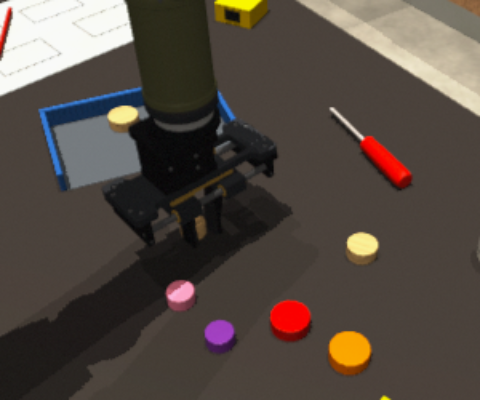

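The side view shows the small plug held ahead of the two fingers at crop (200,225), the large plug in the tray and the medium plug untouched. I'll carry on.

Emit:
arm_command([
  [0, -1.2, 0.1],
  [0, -1.7, 0.1],
  [0, -1.7, 0],
  [0, -1.7, 0],
  [0, -1.7, 0],
  [0, -1.7, 0],
  [0, -1.7, 0],
  [0, -1.7, 0],
  [0, -1.5, 0],
  [0, -1, 0],
], twist=[0, 0, 0, 0, 0, 0, 0, 0, 0, 0])

```text
time_s: 12.42
tool_pos: [0.4643, 0.1628, 0.0026]
tool_rot: [178.8, -1.1, 4.0]
force: [0.2, -1.5, -0.5]
grip_width: 0.0242
```

```bash
python3 -c "
from h import *
go(.456,.255,.006,4)"
```

```text
t 12.43 pos [0.4643 0.1628 0.0026] yaw 4.0 grip 0.0242
tool cm [-0.18 -9.26 -0.34] twist 0.0 rows@5 1.8515102721639227
```

Emit:
arm_command([
  [-0.1, -1.2, -0.2],
  [-0.1, -1.7, -0.1],
  [0, -1.7, 0],
  [0, -1.7, 0],
  [0, -1.5, 0],
  [0, -1, 0],
  [0, 0, 0],
  [0, 1.5, 0],
  [0, 2.5, 0],
  [0, 0, -2],
], twist=[0, 0, 0, 0, 0, 0, 0, 0, 0, 0])

```text
time_s: 13.68
tool_pos: [0.4567, 0.2095, 0.0236]
tool_rot: [178.6, -0.8, 3.7]
force: [0.5, 0.2, 0.5]
grip_width: 0.0243
```

Emit:
arm_command([
  [0, 0, -5],
  [0, 0, -5],
  [0, 6, 0],
  [0, 6, 0],
  [2, 6, 0],
  [3, 6, 0],
  [4, 6, 0],
  [4, 4, 0],
  [1, 0, 0],
  [0, 0, 0],
], twist=[0, 0, 0, 0, 0, 0, 0, 0, -7.5, 0])

```text
time_s: 14.92
tool_pos: [0.615, -0.1119, 0.1545]
tool_rot: [178.2, -1.9, 11.3]
force: [-0.5, 0.3, -0.8]
grip_width: 0.0242
```

```bash
python3 -c "
from h import *
go(.631,-.186,.1,11.7)
c=optics.read_camera('top');[print(*r) for r in pale(c)]"
```

```text
t 14.93 pos [ 0.615  -0.1119  0.1545] yaw 11.3 grip 0.0242
tool cm [0.12 7.58 5.45] twist -0.4 rows@5 1.5165087847642722
24.4 [295. 173.] [ 0.6819 -0.0885] [-0.274 -0.24 ]
33.5 [144. 262.] [0.4543 0.2745] [0.023 0.068]
45.1 [145. 240.] [0.5078 0.2775] [0.038 0.017]
```

Small is in at tray (0.023, 0.068). Next is the medium plug. I'll approach slowly, staying clear of the glue.

Emit:
arm_command([
  [0, 1.5, 0],
  [0, 1.5, 0],
  [0, 1, 1],
  [0, 0.8, 1.5],
  [0, 0, 1.5],
  [0, 0, 0],
], twist=[0, 0, 0, 0, -0.4, 0])

```text
time_s: 15.72
tool_pos: [0.6235, -0.1636, 0.1133]
tool_rot: [178.1, -1.8, 11.4]
force: [-0.6, -1.1, 0.1]
grip_width: 0.0243
```

```bash
python3 -c "
from h import *
go(.6275,-.172,.006,11.7)"
```

```text
t 15.72 pos [ 0.6235 -0.1636  0.1133] yaw 11.4 grip 0.0243
tool cm [ 0.23  0.91 10.73] twist -0.3 rows@5 2.1451573869483633
```

Emit:
arm_command([
  [0.2, 0.9, 0],
  [0, 0, 2.5],
  [0, 0, 2.5],
  [0, 0, 1.5],
  [0, 0, 0],
], twist=[0, 0, 0, 0, 0])

```text
time_s: 16.35
tool_pos: [0.6329, -0.1745, 0.0494]
tool_rot: [178.0, -2.0, 11.5]
force: [0.3, -0.5, 0.3]
grip_width: 0.0243
```

```bash
python3 -c "
from h import *
go(.6275,-.172,.006,11.7)
c=optics.read_camera('side');cv2.imwrite('pics/e.png',cv2.resize(c['img'][130:360,200:480],None,fx=2,fy=2))"
```

```text
t 16.35 pos [ 0.6329 -0.1745  0.0494] yaw 11.5 grip 0.0243
tool cm [-0.48 -0.36  4.34] twist -0.2 rows@5 0.8675828816915214
```

View pics/e.png

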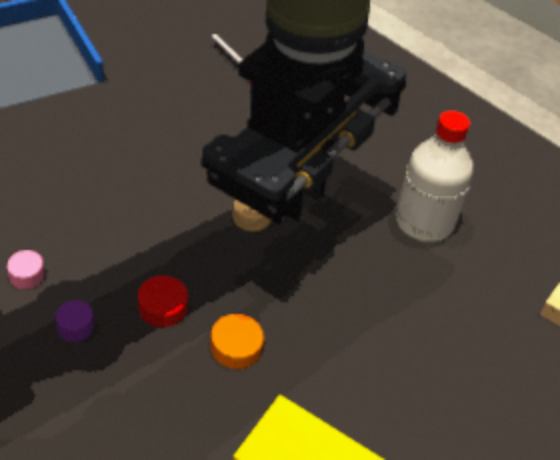

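The gripper sits behind the medium plug at crop (252,212) and is clear of the glue. I'll lower and push.

Emit:
arm_command([
  [-0.6, 0, 1.4],
  [0, 0, 1.4],
  [0, 0, 1.2],
  [0, 0, 0],
], twist=[0, 0, 0, 0])

```text
time_s: 16.9
tool_pos: [0.6301, -0.1775, 0.0092]
tool_rot: [177.9, -2.2, 11.5]
force: [-0.4, 0.4, -0.3]
grip_width: 0.0242
```

```bash
python3 -c "
from h import *
go(.6275,-.172,.006,11.7)"
```

```text
t 16.9 pos [ 0.6301 -0.1775  0.0092] yaw 11.5 grip 0.0242
tool cm [-0.14 -0.59  0.32] twist -0.2 rows@5 0.1188445771414413
```

Emit:
arm_command([
  [-0.15, 0, 0],
  [0, -1, 0],
  [0, -1.5, 0],
  [0, -1.6, -0.06],
  [0, -1.6, -0.06],
  [0, -1.6, -0.06],
  [0, -1.6, -0.06],
  [0, -1.6, -0.06],
  [0, -1.6, -0.06],
  [0, -1.6, -0.06],
], twist=[0, 0, 0, 0, 0, 0, 0, 0, 0, 0])

```text
time_s: 18.15
tool_pos: [0.6002, -0.0331, 0.0097]
tool_rot: [177.8, -2.4, 11.6]
force: [-0.3, 0.1, -0.3]
grip_width: 0.0245
```

```bash
python3 -c "
from h import *
go(.55,.2,.006,11.7)"
```

```text
t 18.15 pos [ 0.6002 -0.0331  0.0097] yaw 11.6 grip 0.0245
tool cm [ -0.22 -23.84   0.37] twist -0.1 rows@5 4.768712371375072
```

Emit:
arm_command([
  [-0.05, -1.5, 0],
  [-0.05, -1.7, 0],
  [-0.05, -1.7, 0],
  [-0.05, -1.7, 0],
  [0, -1.7, 0],
  [0, -1.7, -0.06],
  [0, -1.7, -0.06],
  [0, -1.7, -0.06],
  [0, -1.2, -0.05],
  [0, 0, 0],
], twist=[0, 0, 0, 0, 0, 0, 0, 0, 0, 0])

```text
time_s: 19.4
tool_pos: [0.5663, 0.1217, 0.0064]
tool_rot: [177.9, -2.4, 11.8]
force: [-0.3, 0.8, -0.2]
grip_width: 0.0239
```

```bash
python3 -c "
from h import *
go(.55,.2,.006,11.7)
c=optics.read_camera('side');cv2.imwrite('pics/f.png',cv2.resize(c['img'][80:280,100:380],None,fx=2,fy=2))"
```

```text
t 19.4 pos [0.5663 0.1217 0.0064] yaw 11.8 grip 0.0239
tool cm [ 0.   -8.    0.04] twist 0.1 rows@5 1.5997139235013003
```

View pics/f.png

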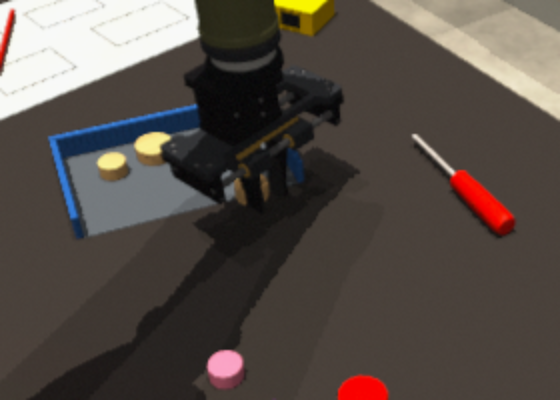

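The medium plug is ahead of the fingers at crop (250,185), inside the side wall's end, and the other two plugs are in the tray. Last 80 mm, then retreat.

Emit:
arm_command([
  [0, -1.2, -0.05],
  [0, -1.7, -0.06],
  [0, -1.7, -0.06],
  [0, -1.6, -0.06],
  [0, -1.2, -0.05],
  [0, -0.6, 0],
  [0, 0, 0],
  [0, 1.5, 0],
  [0, 2.5, 0],
  [0, 0.5, -2],
], twist=[0, 0, 0, 0, 0, 0, 0, 0, 0, 0])

```text
time_s: 20.7
tool_pos: [0.5569, 0.1554, 0.0267]
tool_rot: [177.8, -2.2, 11.5]
force: [0.4, -0.6, 0.8]
grip_width: 0.0242
```

Emit:
arm_command([
  [0, 0, -4],
  [0, 0, -5],
  [0, 0, -5],
  [0, 4, 0],
  [0, 6, 0],
  [0, 6, 0],
  [0, 6, 0],
  [0, 4, 0],
  [0, 0, 0],
  [0, 0, 0],
], twist=[0, 0, 0, 0, 0, 0, 0, 0, 0, 0])

```text
time_s: 21.95
tool_pos: [0.6062, -0.1018, 0.2004]
tool_rot: [177.6, -3.4, 11.5]
force: [0.0, 1.1, -0.7]
grip_width: 0.0247
```

```bash
python3 -c "
from h import *
go(.55,.2,.006,11.7)
c=optics.read_camera('top');[print(*r) for r in pale(c)]
s=optics.read_camera('side')
cv2.imwrite('pics/g.png',np.hstack([c['img'][80:320,80:480],s['img'][80:320,100:500]]))"
```

```text
t 21.95 pos [ 0.6062 -0.1018  0.2004] yaw 11.5 grip 0.0247
tool cm [  0.51 -30.69  19.44] twist -0.2 rows@5 6.138163010851952
33.3 [144. 262.] [0.4544 0.2745] [0.023 0.068]
36.8 [286. 177.] [ 0.6721 -0.0658] [-0.255 -0.225]
38.4 [166. 226.] [0.5437 0.2274] [-0.001 -0.03 ]
45.1 [145. 240.] [0.5079 0.2775] [0.039 0.017]
100.9 [314. 227.] [ 0.5477 -0.136 ] [-0.353 -0.122]
```

View pics/g.png

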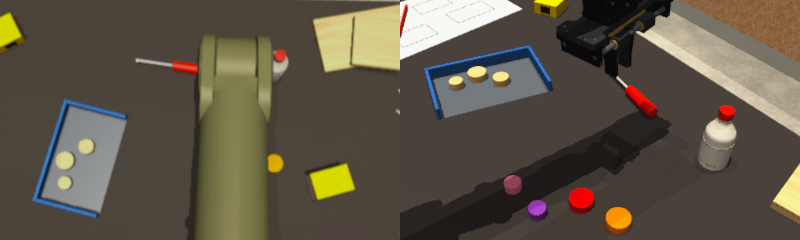

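All three plugs lie flat in the tray, at crop (65,183), (65,160) and (86,146). The glue, carton and screwdriver are where they were, and the arm is clear at z = 0.20. I'm handing in.

```bash
python3 -c "
from cell import env
print(env.sign_off())"
```

```text
the job is handed in; nothing more can be done
None
```

I pushed the large, small and medium plugs one after another along the bench into the blue tray, using two slightly opened fingertips. I then raised the arm clear and handed in at about 22 s of the 67 s allowed.

In the last camera check all three lie flat, well inside the limits (tray frame, metres):

| Plug | x | y |
|---|---|---|
| Small | 0.023 | 0.068 |
| Medium | -0.001 | -0.030 |
| Large | 0.039 | 0.017 |

- **Bystanders and look-alikes:** by eye, the glue bottle, screw carton, screwdriver and the four coloured discs were where they started; I did not measure them.
- **Forces:** the readings after each move were only about 1–2 N.
- **Checks that disagreed:** mid-push, the colour detection gave some false hits on parts of the gripper. I settled those by looking at the side pictures. In the last check two more such hits showed outside the tray by the arm, while the pictures show all three plugs in the tray.
- **Tool tilt:** the tool had drifted about 2–3° off vertical by the end. I corrected for this in height during the last push.

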